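Put the game blocks away in the chess box with the push stick

TASK

Slide the black box's end lid fully open, then put every wooden block that lies on the counter away in the box: lay it lengthwise on the loading ledge behind the dark line, against the fence rail, and push it with the held push stick along the ledge into the box until it is wholly inside, keeping it against the rail all the way and never pushing it in with the fingers. When all the blocks are in, slide the lid fully shut, and leave the push stick lying on its cork mat, right way up. Leave the rook, the pawn and the card box where they are.

Things in the scene. Friction and masses are not known exactly. Their poses are not given: they have to be found in the camera images.
- station: Fixed unit: loading ledge and fence leading into a black chess box. Origin at counter height (z = 0), on the feed's middle line, at the box's mouth. Blocks are fed along its -y. Grey laminate ledge: y = 0 to +300 mm, x = -46 to +20 mm, top 12 mm above the counter. Aluminium fence on the +x side: face at x = +20 mm, top at 30 mm; a block lengthwise against it has its centre at x = 0.
- load_line (a point): Dark line across the ledge, on its top, at station x = 0, y = +100 mm. Blocks are laid down with their centre behind it (station y above 100 mm) and fed from there with the stick.
- box_in (a point): On the box's inner floor, 12 mm above the counter like the ledge, at station x = 0, y = -104 mm. Inside: x = -27 to +20 mm (fence-side wall flush with the fence face), y = -8 to -200 mm, 38 mm high under a fixed clear top; outer top at 54 mm, lid track at 59 mm. A block is wholly inside when its centre is below y = -35 mm; later blocks push earlier ones on, three fit end to end.
- endlid (a joint): Sliding end lid of the box: 0 = fully shut over the mouth, 0.056 m = fully open (moves along the station's -x, towards the robot's side); mouth wholly clear above about 0.050. Starts 0 to 0.02 open. It stays where it is left; sliding it takes 1 to 2 N plus 4 N per m/s. The panel is 50 mm wide, 38 mm high: open, it juts out to station x = -85 mm.
- lid_tab (a point): Grip point of the lid's upright black pull tab, 80 mm above the counter. The tab is 30 mm (station x) by 12 mm (station y), from 52 to 98 mm above the counter, and moves with the lid; pinch it across its 12 mm (along station y) from above.
- stick: Loose push stick, 120 g, 190 mm long along its x, on its flat base. Origin mid-length in the underside. Pushing face at x = +95 mm: head 34 mm wide, 24 mm high. Hardwood base 32 mm wide, 12 mm high, x = -95 to +95 mm. Light black upright handle: x = -35 to +25 mm, 18 mm wide (y), up to 62 mm above the underside; it stays outside the box while base and head fit in.
- stick_grip (a point): Grip point in the stick's handle: x = -5 mm, 45 mm above the underside; pinch the 18 mm thickness across the stick's y. 100 mm behind the pushing face.
- mat: Fixed cork mat on the counter for the stick, 280 mm (its x) by 120 mm (its y), 2 mm thick; origin at the centre of its underside.
- rook: Bystander: dark wooden rook 54 mm tall, 32 mm across, among the blocks; origin under its foot.
- pawn: Bystander: dark wooden pawn 44 mm tall, 28 mm across; origin under its foot.
- cards: Bystander: card box 92 x 64 x 20 mm; origin under its centre.
- block1: A solid mid-brown wooden game block, 54 (its x) x 40 (its y) x 28 mm high, about 45 g, two thin lines across its top; origin at the centre of its underside. Only two or three of the four blocks are out in a run (None from the start: absent). Starts flat on the counter on the robot's side of the ledge, x axis roughly away from the robot.
- block2: A solid mid-brown wooden game block, 54 (its x) x 40 (its y) x 28 mm high, about 45 g, two thin lines across its top; origin at the centre of its underside. Only two or three of the four blocks are out in a run (None from the start: absent). Starts flat on the counter on the robot's side of the ledge, x axis roughly away from the robot.
- block3: A solid mid-brown wooden game block, 54 (its x) x 40 (its y) x 28 mm high, about 45 g, two thin lines across its top; origin at the centre of its underside. Only two or three of the four blocks are out in a run (None from the start: absent). Starts flat on the counter on the robot's side of the ledge, x axis roughly away from the robot.
- block4: A solid mid-brown wooden game block, 54 (its x) x 40 (its y) x 28 mm high, about 45 g, two thin lines across its top; origin at the centre of its underside. Only two or three of the four blocks are out in a run (None from the start: absent). Starts flat on the counter on the robot's side of the ledge, x axis roughly away from the robot.
Mind the look-alikes: they are no part of the job. What is shaped like the block2 but turquoise or yellow is not meant. There is more than one size of the stick; the job needs the smaller.

How it is judged (in metres and radians):
On the way, in this order (a step that is already met when the one before it is completed fails the run):
1. the end lid is slid fully open (value of joint endlid above 0.05 m), for 0.2 s.
2. all the blocks that are out are wholly inside the box (y of block1 in the frame of station between -0.19 and -0.033 m and x of block1 in the frame of station between -0.015 and 0.008 m and z of block1 in the frame of station between 0.005 and 0.02 m and y of block2 in the frame of station between -0.19 and -0.033 m and x of block2 in the frame of station between -0.015 and 0.008 m and z of block2 in the frame of station between 0.005 and 0.02 m and y of block3 in the frame of station between -0.19 and -0.033 m and x of block3 in the frame of station between -0.015 and 0.008 m and z of block3 in the frame of station between 0.005 and 0.02 m and y of block4 in the frame of station between -0.19 and -0.033 m and x of block4 in the frame of station between -0.015 and 0.008 m and z of block4 in the frame of station between 0.005 and 0.02 m), for 0.2 s.
3. the end lid is slid fully shut with the blocks inside (all of step 2 and value of joint endlid below 0.004 m), for 0.2 s.
At the end, for the whole second after the job is handed in: Every present block lies flat and wholly inside the box (centre more than 33 mm past the mouth), the lid is shut to within 4 mm, and the push stick lies at rest, upright on its base on the mat (its origin within 70 mm of the mat's centre lengthwise and 55 mm crosswise, either way round), released (all of step 3 and x of stick in the frame of mat between -0.07 and 0.07 m and y of stick in the frame of mat between -0.055 and 0.055 m and height (world z) of stick below 0.012 m and angle between stick's own z axis and vertical below 0.15 rad and linear speed of stick below 0.03 m/s); the robot touches nothing.
It fails at once if a block is pushed with the stick beyond the dark loading line while it stands off the fence (more than 7 mm) ((contact force between stick and block1 above 0.3 N and y of block1 in the frame of station between -0.03 and 0.095 m and x of block1 in the frame of station between -0.05 and -0.007 m and z of block1 in the frame of station below 0.025 m) or (contact force between stick and block2 above 0.3 N and y of block2 in the frame of station between -0.03 and 0.095 m and x of block2 in the frame of station between -0.05 and -0.007 m and z of block2 in the frame of station below 0.025 m) or (contact force between stick and block3 above 0.3 N and y of block3 in the frame of station between -0.03 and 0.095 m and x of block3 in the frame of station between -0.05 and -0.007 m and z of block3 in the frame of station below 0.025 m) or (contact force between stick and block4 above 0.3 N and y of block4 in the frame of station between -0.03 and 0.095 m and x of block4 in the frame of station between -0.05 and -0.007 m and z of block4 in the frame of station below 0.025 m)).
It fails at once if the fingers, instead of the stick, push a block into the box ((contact force between the fingers and block1 above 0.5 N and y of block1 in the frame of station between -0.2 and 0.015 m and x of block1 in the frame of station between -0.03 and 0.02 m and z of block1 in the frame of station below 0.03 m) or (contact force between the fingers and block2 above 0.5 N and y of block2 in the frame of station between -0.2 and 0.015 m and x of block2 in the frame of station between -0.03 and 0.02 m and z of block2 in the frame of station below 0.03 m) or (contact force between the fingers and block3 above 0.5 N and y of block3 in the frame of station between -0.2 and 0.015 m and x of block3 in the frame of station between -0.03 and 0.02 m and z of block3 in the frame of station below 0.03 m) or (contact force between the fingers and block4 above 0.5 N and y of block4 in the frame of station between -0.2 and 0.015 m and x of block4 in the frame of station between -0.03 and 0.02 m and z of block4 in the frame of station below 0.03 m)).
It fails at once if the rook, pawn or card box is shoved about (more than 30 mm) or knocked over ((distance of rook from where it was at the start of the episode above 0.03 m or angle between rook's own z axis and vertical above 0.6 rad) or (distance of pawn from where it was at the start of the episode above 0.03 m or angle between pawn's own z axis and vertical above 0.6 rad) or (distance of cards from where it was at the start of the episode above 0.03 m or angle between cards's own z axis and vertical above 0.6 rad)).
Of block1, block2, block3, block4 only 2 to 3 are there at a start; the rules pass over those that are not, and their reading is None.
At some moment in a run one of stick may be knocked a few centimetres aside while the robot is not near it.
Once in a run the grip may slacken for a moment while it holds something.
It also fails if it takes over 210 s, if anything falls off the work surface, if the arm or the gripper's body presses on something with over 40 N, if the wrist force passes 120 N, or if a joint passes its speed limit or range.

ROBOT

A 6-joint arm with a two-finger parallel gripper is mounted at the origin on the work surface. World frame = base frame: x ahead of the robot, y to its left, z up, the work surface at z = 0. Lengths are in mm, angles in rad, forces in N, time in s.
With the tool pointing down it reaches from about 425 to 1125 mm from the base axis. Payload 14.9 kg.
Tool frame: the origin (TCP) lies on the mounting face of the last link; the fingertips stand ahead of it and the grasp point (between the pads) lies 172 mm ahead of it (robot.tips_ahead is the x of the fingertips in the tool frame, in mm); x points along the fingers, y is the direction in which the jaws open and shut, and the axes are right-handed (so a half turn about x gives the same grasp; the last joint's range is limited). The gripper opens to 91 mm and grips with 3 to 60 N. Pads are 32 mm wide; open, the fingers measure 118 mm over their backs; the gripper's body (76 mm by 178 mm) begins 60 mm behind the grasp point.
Start: joints at [-1.366, 0.379, 1.734, -0, 1.028, -0.033], TCP at [164.89, -680.317, 404.732] pointing down, gripper open.
Joint ranges: [-2.77, 2.77], [-0.74, 2.19], [0, 2.66], [-1.06, 4.2], [0.31, 2.87], [-3.08, 3.08]. Speed limits (rad/s): [1.89, 1.89, 2.39, 3.14, 3.14, 3.14].

INTERFACE

Orientations are given as [roll, pitch, yaw] about the fixed x, y, z axes, in that order (R = Rz(yaw) Ry(pitch) Rx(roll)).
In Python, from bench import robot, viewer gives the robot as it stands.
- The arm moves only by the tool send_rows, never from a script. Its argument "moves" is a list that holds one entry, the list of rows, each a list of 5 numbers: the finger opening in m, from 0 to 0.0912, then the shift along the tool's x, y, z in m, then the turn about the tool's x in degrees. A call has 1 to 8 rows; each row is the pose to reach, as a shift and turn from the pose measured when the call began, along the tool's axes at that moment; what a row does not reach only later rows make up. A row lasts 1/10 s, in which the tool goes at most 50 mm and 8.59 degrees, less where a joint would pass 70% of its speed; a pose out of reach is approached as far as the arm can. A call with a gripper value outside its range is refused whole. The fingers move at their own pace and stop on an object; "grip_force" is the grip in N (left out, the last holds). Time passes only in rows, so rows that repeat a pose let the fingers close. It gives the time, the measured TCP pose, the force and the opening at its end, in the units of the state.
- robot.sense(): the state, without advancing time (a new reading comes with each control period).
- viewer.capture(name): name is "side" or "top" or "wrist"; returns a dict with "pixels" (400x640x3 uint8, red, green, blue), "range_z" (400x640 float32, mm along the optical axis (not along the pixel's ray), 0 where there is no reading), "K" (3x3 intrinsics, pixels), "extrinsics" (4x4, takes a point from world to camera coordinates); the wrist camera has in their place "mount" (4x4, takes a point from camera to tool coordinates, whose origin is the TCP and whose axes are the tool frame's). Camera axes: x right, y up, looking along -z (the intrinsics and any distortion apply to the point x, -y, -z); pixel columns grow to the right and rows downward; lengths in mm; the calibration is good to about 2 mm. The wrist camera is an equidistant fisheye: a pixel r from the principal point sees the ray r / f radians off the axis. A picture is of the moment at which its call begins: read the wrist's pose just before it.
- robot.job_done(): hands the job in, once; it reports no verdict.
Trained networks look in a picture, given as the dict that the camera call returned (one of the last four; its "shot" number tells which), for a name from the list of things; names that differ only in an ending like _2 or _b are one class to them, and where a whole thing is asked for, a point or a joint stands for the part that bears it (a point fixed in the world has none). Each returns a list of dicts, best first, with "conf" (0 to 1); they miss things now and then, are a little off and sometimes report something else, mostly with a low value. They report only what shows in the picture. A call takes as long as a camera call. They do not tell look-alikes from the thing itself.
- viewer.silhouettes(picture, target): "region" (400x640 bool, what is visible of it).
- viewer.tip_of(picture, target): "xyz" ([x, y, z] in mm, in the coordinates of the camera as it stood for that picture, good to about 4 mm: a listed point, or the origin of a listed thing).
The state is a dict: "t": time; "joint_pos": joint angles; "qd": joint speeds; "joint_torque": joint torques, N m; "tcp_pos": TCP position; "eef_rot": TCP orientation; "ft_force": force on the tool from outside, world axes, zero at the start; "ft_torque": the same for the moment, N m; "width": finger opening in mm.
Only numpy, scipy, OpenCV 4.12 (cv2) and the standard library are available. Lean on these libraries where they do the work, as an engineer would, in place of code of your own. Each camera call takes 0.05 s, during which the arm holds its last target. There are 200 camera calls.

## Working session

There is one attempt and no reset: what is moved stays moved. The work goes in short steps, Python scripts to look and compute and a tool call to move; the robot and the scene stay as the last step left them, time stands still between calls to the robot, and variables do not carry over. Pictures are saved under pics/ and viewed, about 12 in all and at most 16, crops included, and the job is handed in when it is done.

Besides the shell and the picture viewer there is one more tool, called as name(argument=value, ...) on one line, values as JSON. send_rows: Moves the arm, as the interface text tells. Its arguments: {"type":"object","properties":{"moves":{"type":"array","items":{"type":"array","items":{"type":"array","items":{"type":"number"}}}},"grip_force":{"type":"number"}},"required":["moves"]}

```bash
ls; mkdir -p pics; cat > h.py <<'E'
import numpy as np, cv2
from scipy.spatial.transform import Rotation as R
from bench import robot, viewer
def T_tool(s=None):
    s=s or robot.sense(); T=np.eye(4); T[:3,:3]=R.from_euler('xyz',s['eef_rot']).as_matrix(); T[:3,3]=s['tcp_pos']; return T
def c2w(cap,T=None):
    if 'mount' in cap: return T@cap['mount']
    return np.linalg.inv(cap['extrinsics'])
def tw(M,p): p=np.atleast_2d(p); return p@M[:3,:3].T+M[:3,3]
def proj(cap,pw,T=None):
    p=tw(np.linalg.inv(c2w(cap,T)),pw); K=cap['K']; q=np.c_[p[:,0],-p[:,1],-p[:,2]]
    if 'mount' in cap:
        r=np.hypot(q[:,0],q[:,1]); th=np.arctan2(r,q[:,2]); s=th/np.maximum(r,1e-9)
        return np.c_[q[:,0]*s*K[0,0]+K[0,2],q[:,1]*s*K[1,1]+K[1,2]]
    return np.c_[q[:,0]/q[:,2]*K[0,0]+K[0,2],q[:,1]/q[:,2]*K[1,1]+K[1,2]]
def cloud(cap,T=None):
    d=cap['range_z']; K=cap['K']; v,u=np.mgrid[0:d.shape[0],0:d.shape[1]]
    a=(u-K[0,2])/K[0,0]; b=(v-K[1,2])/K[1,1]
    if 'mount' in cap:
        r=np.hypot(a,b); s=np.where(r<1.5,np.tan(np.minimum(r,1.5))/np.maximum(r,1e-9),0); a=a*s;b=b*s
    P=np.stack([a*d,-b*d,-d],-1); W=tw(c2w(cap,T),P.reshape(-1,3)).reshape(P.shape); W[d<=0]=np.nan; return W
def save(cap,name): cv2.imwrite('pics/'+name,cap['pixels'][...,::-1])
E
python3 - <<'E'
from h import *
s=robot.sense(); print(s)
t=viewer.capture('top'); save(t,'top0.png'); Mt=c2w(t)
sd=viewer.capture('side'); save(sd,'side0.png')
for cap,nm in((t,'top'),(sd,'side')):
  M=c2w(cap)
  for n in ['station','load_line','box_in','lid_tab','stick','stick_grip','mat','rook','pawn','cards','block1']:
    try:
      for d in viewer.tip_of(cap,n)[:6]: w=tw(M,d['xyz'])[0]; print(nm,n,round(d['conf'],2),w.round(0),proj(cap,w)[0].round(0))
    except Exception as e: print(n,e)
E
```

```text
pics
{'t': 0.0, 'joint_pos': array([-1.36630414e+00,  3.79382618e-01,  1.73478555e+00,  2.57774259e-05,
        1.02850151e+00, -3.33081921e-02]), 'qd': array([-0.00050158,  0.00088954, -0.00026334, -0.0001975 , -0.00121643,
       -0.00073101]), 'joint_torque': array([ 6.96340467e-04, -7.63738203e+01, -4.34369552e+01,  6.51046587e-02,
        4.25096042e-02, -7.47979880e-05]), 'tcp_pos': array([ 164.84714831, -680.11396537,  404.10392485]), 'eef_rot': array([-1.6245885 ,  1.56971908,  1.75479122]), 'ft_force': array([-0.94630945, -0.19661754,  0.70559916]), 'ft_torque': array([ 0.04702082,  0.02556178, -0.01930846]), 'width': 91.08721378650557}
top station 0.65 [ 619. -148.   -2.] [394. 138.]
top load_line 0.92 [613. -43.  13.] [357. 139.]
top load_line 0.69 [ 627. -248.   12.] [432. 133.]
top box_in 0.77 [ 625. -250.   10.] [432. 134.]
top lid_tab 0.69 [ 618. -152.   81.] [401. 129.]
top lid_tab 0.59 [437.  24.   2.] [333. 203.]
top stick 0.89 [444. 307.   3.] [228. 201.]
top stick 0.78 [178. 301.   0.] [228. 301.]
top stick 0.39 [614. -44.  12.] [357. 138.]
top stick_grip 0.85 [44
[... 678 characters left out ...]
side lid_tab 0.6 [ 619. -143.   79.] [295. 162.]
side stick 0.9 [177. 299.   1.] [356. 310.]
side stick 0.65 [444. 311.   0.] [268. 278.]
side stick_grip 0.95 [444. 311.  46.] [267. 267.]
side stick_grip 0.56 [172. 304.  64.] [358. 296.]
side mat 0.89 [444. 297.  -3.] [271. 275.]
side rook 0.54 [ 421. -251.   -0.] [357. 180.]
side pawn 0.55 [607. 434.  -0.] [194. 287.]
side cards 0.7 [678. 360.  -4.] [193. 263.]
side block1 0.71 [428. -62.  -4.] [332. 208.]
side block1 0.59 [435.  20.  -2.] [319. 221.]
side block1 0.48 [448. 311.  45.] [265. 267.]
side block1 0.46 [ 328. -161.    0.] [371. 200.]
side block1 0.45 [ 442. -139.   -4.] [338. 195.]
side block1 0.44 [ 515. -267.   -9.] [336. 173.]
```

```bash
python3 - <<'E'
import cv2
a=cv2.imread('pics/top0.png')[80:330,170:490]; cv2.imwrite('pics/top0c.png',cv2.resize(a,None,fx=2.4,fy=2.4,interpolation=cv2.INTER_CUBIC))
E
```

```text
(no output)
```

View pics/top0c.png

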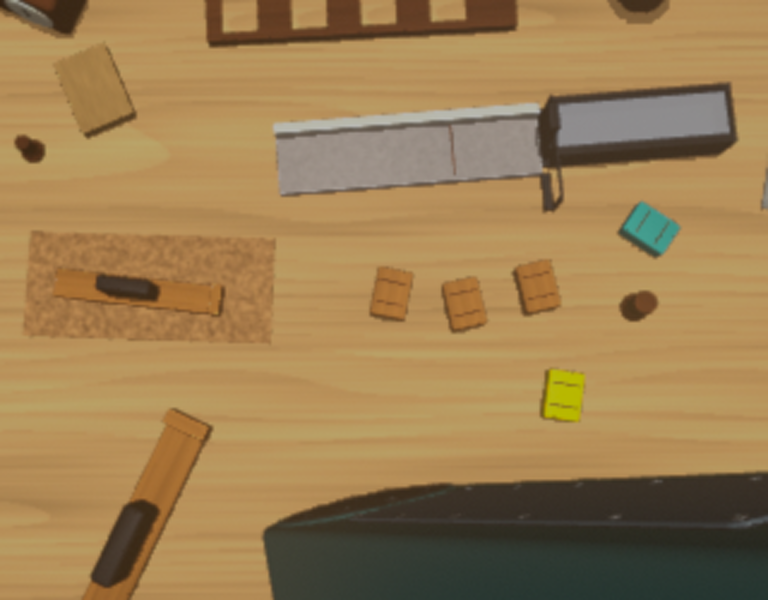

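```bash
cat >> h.py <<'E'
def plan(gx,gy,gz,jaw=None):
    """grasp point target (mm, world), jaw = world angle (rad) of the tool y axis, modulo pi -> shift in m and turn in deg"""
    s=robot.sense(); T=T_tool(s); A=T[:3,:3]
    d=A.T@(np.array([gx,gy,gz])-tw(T,[172,0,0])[0])/1000
    turn=0
    if jaw is not None:
        cur=np.arctan2(A[1,1],A[0,1]); e=(jaw-cur+np.pi/2)%np.pi-np.pi/2; turn=-np.degrees(e)*np.sign(-A[2,0])
    print('shift',d.round(4),'turn',round(turn,1),'j6',s['joint_pos'][5].round(2),'grasp',tw(T,[172,0,0])[0].round(1),'w',round(s['width'],1))
E
python3 - <<'E'
from h import *
print(robot.tips_ahead, T_tool()[:3,:3].round(3)); plan(520,-60,260,0); 
E
```

```text
190.8 [[ 0.     0.236 -0.972]
 [-0.    -0.972 -0.236]
 [-1.     0.    -0.   ]]
shift [-0.0273 -0.5192 -0.4912] turn -76.4 j6 -0.03 grasp [ 164.9 -680.3  232.8] w 91.2
```

send_rows(moves=[[[0.09,-0.027,-0.26,-0.246,0],[0.09,-0.027,-0.26,-0.246,0],[0.09,-0.027,-0.26,-0.246,0],[0.09,-0.027,-0.26,-0.246,0],[0.09,-0.027,-0.26,-0.246,0],[0.09,-0.027,-0.26,-0.246,0],[0.09,-0.027,-0.26,-0.246,0],[0.09,-0.027,-0.26,-0.246,0]]])

```text
t: 2.0
tcp_pos: [344.1, -366.4, 432.2]
eef_rot: [2.945, 1.57, 0.044]
ft_force: [-0.1, -0.8, -0.2]
width: 90.4
```

send_rows(moves=[[[0.09,0,-0.26,-0.246,-8],[0.09,0,-0.26,-0.246,-16],[0.09,0,-0.26,-0.246,-24],[0.09,0,-0.26,-0.246,-32],[0.09,0,-0.26,-0.246,-40],[0.09,0,-0.26,-0.246,-48],[0.09,0,-0.26,-0.246,-56],[0.09,0,-0.26,-0.246,-64]]])

```text
t: 2.8
tcp_pos: [522.8, -52.3, 432.5]
eef_rot: [1.962, 1.569, 0.187]
ft_force: [-0.4, -1.1, 0.9]
width: 89.7
```

```bash
python3 - <<'E'
from h import *
T=T_tool(); w=viewer.capture('wrist'); save(w,'w1.png'); print(w['mount'].round(2),w['K']); plan(520,-60,260,0); M=c2w(w,T)
np.savez('w1.npz',T=T,**{k:w[k] for k in('pixels','range_z','K','mount')})
for n in ['station','load_line','box_in','lid_tab','rook','block1']:
  for d in viewer.tip_of(w,n)[:6]: p=tw(M,d['xyz'])[0]; print(n,round(d['conf'],2),p.round(0),proj(w,p,T)[0].round(0))
E
```

```text
[[ -0.     0.28  -0.96  20.98]
 [  1.     0.    -0.    -0.42]
 [  0.    -0.96  -0.28 -79.05]
 [  0.     0.     0.     1.  ]] [[309.70691629   0.         316.25112358]
 [  0.         309.70691629 199.93986444]
 [  0.           0.           1.        ]]
shift [ 0.0004 -0.0014  0.0077] turn -11.2 j6 0.05 grasp [522.9 -52.7 260.4] w 89.8
station 0.77 [ 621. -149.    0.] [396. 222.]
load_line 0.96 [610. -42.  12.] [379. 152.]
lid_tab 0.74 [ 444. -140.    4.] [275. 241.]
lid_tab 0.18 [428. -56.  -3.] [250. 186.]
rook 0.77 [ 422. -254.    0.] [280. 305.]
rook 0.62 [609. -47.  16.] [380. 156.]
block1 0.92 [439.  26.   0.] [243. 128.]
block1 0.92 [ 510. -269.   -2.] [336. 302.]
block1 0.85 [426. -56.  -4.] [249. 186.]
block1 0.79 [ 442. -139.    2.] [274. 240.]
```

View pics/w1.png

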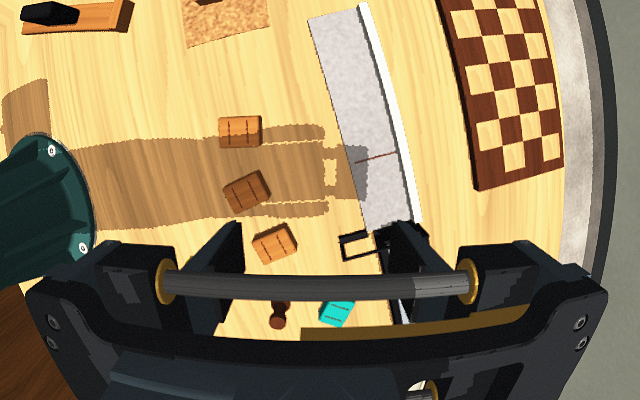

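Wrist view: three brown blocks at (240,132), (246,190), (273,243); turquoise look-alike at (336,312), rook at (280,314); ledge with dark line at (377,157); small stick on the mat top left. Now I measure from the depth.

```bash
python3 - <<'E'
from h import *
z=np.load('w1.npz'); w={k:z[k] for k in('pixels','range_z','K','mount')}; T=z['T']; W=cloud(w,T)
t=viewer.capture('top'); V=cloud(t)
def rect(C,x0,x1,y0,y1,z0,z1,n):
    m=(C[...,0]>x0)&(C[...,0]<x1)&(C[...,1]>y0)&(C[...,1]<y1)&(C[...,2]>z0)&(C[...,2]<z1)
    P=C[m]
    if len(P)<8: print(n,'few',len(P)); return
    r=cv2.minAreaRect(P[:,:2].astype(np.float32)); b=cv2.boxPoints(r); e=b[1]-b[0]; f=b[2]-b[1]
    if np.hypot(*e)<np.hypot(*f): e=f
    a=np.degrees(np.arctan2(e[1],e[0]))%180
    print(n,len(P),'c',np.round(r[0],1),'size',np.round(r[1],1),'long axis deg',round(a,1),'z',np.median(P[:,2]).round(1))
for C,n in((W,'w'),(V,'t')):
    for i,(x,y) in enumerate([(437,26),(427,-57),(442,-136)]): rect(C,x-45,x+45,y-38,y+38,20,40,n+' blk%d'%i)
    rect(C,550,660,-120,190,8,16,n+' ledge'); rect(C,600,690,-120,190,25,36,n+' fence')
    rect(C,560,700,-380,-170,45,60,n+' boxtop')
    rect(C,500,700,-200,-100,85,110,n+' tab'); rect(C,400,480,200,420,7,18,n+' stickbase');rect(C,400,480,200,420,50,70,n+' handle');rect(C,400,480,200,260,20,30,n+' head')
    m=(C[...,0]>600)&(C[...,0]<690)&(C[...,1]>-80)&(C[...,1]<180)&(C[...,2]>27)&(C[...,2]<36);P=C[m]; print('fence n',len(P))
    p=np.polyfit(P[:,1],P[:,0],1); r=P[:,0]-np.polyval(p,P[:,1]); print('fence slope',p,'r 2/98',np.percentile(r,[2,98]))
M=c2w(t)
for d in viewer.tip_of(t,'lid_tab'): print('tab',tw(M,d['xyz']).round(0),d['conf'])
E
```

```text
w blk0 1289 c [437.7  22.6] size [40.8 55.3] long axis deg 168.4 z 26.9
w blk1 1179 c [426.2 -58. ] size [54.8 40.9] long axis deg 11.2 z 26.8
w blk2 1045 c [ 445.2 -139.6] size [54.2 41.3] long axis deg 14.0 z 26.9
w ledge 10213 c [595.8  14.7] size [ 67.8 274.5] long axis deg 94.3 z 11.1
w fence 2028 c [634.1  17. ] size [ 13.8 275.6] long axis deg 94.4 z 29.0
w boxtop 387 c [ 595.1 -233. ] size [ 19.1 127.3] long axis deg 98.9 z 53.1
w tab few 0
w stickbase 51 c [429.1 212.1] size [ 2.4 30.7] long axis deg 172.3 z 11.4
w handle few 0
w head 13 c [420.3 212.7] size [ 1.6 11.3] long axis deg 170.1 z 22.2
fence n 1690
fence slope [-7.66033931e-02  6.35464705e+02] r 2/98 [-5.90543392  6.05091797]
t blk0 98 c [440.5  36.6] size [14.2 53.7] long axis deg 168.7 z 28.3
t blk1 few 0
t blk2 few 0
t ledge 1324 c [591.8  70.1] size [ 68.1 166.6] long axis deg 94.7 z 11.8
t fence 296 c [630.1  71.3] size [ 14.2 169.1] long axis deg 94.4 z 29.6
t boxtop 966 c [ 629.6 -301.4] size [ 69.3 104.1] long axis deg 94.7 z 53.6
t tab few 0
t stickbase 575 c [438.7 308. ] size [ 59.3 213.8] long axis deg 91.2 z 13.6
t handle 174 c [442.6 311.6] size [57.8 18.8] long axis deg 83.4 z 63.1
t head 58 c [431.9 219. ] size [11.1 33.5] long axis deg 174.9 z 25.8
fence n 265
fence slope [-7.54942780e-02  6.35545728e+02] r 2/98 [-6.01832189  6.26171728]
```

```bash
cat >> h.py <<'E'
YAW=0.0762
def st(x,y): c,s=np.cos(YAW),np.sin(YAW); return np.array([621.0+c*x-s*y,-146.4+s*x+c*y])
def ist(p): c,s=np.cos(YAW),np.sin(YAW); d=np.array(p)[...,:2]-[621.0,-146.4]; return np.stack([d[...,0]*c+d[...,1]*s,-d[...,0]*s+d[...,1]*c],-1)
E
python3 -c "
from h import *
plan(*st(-15,30),180,YAW+np.pi/2)"
```

```text
shift [0.0804 0.0941 0.0423] turn 73.3 j6 0.06 grasp [520.9 -56.2 260.4] w 89.9
```

send_rows(moves=[[[0.09,0.08,0.094,0.042,8.5],[0.09,0.08,0.094,0.042,17],[0.09,0.08,0.094,0.042,25.5],[0.09,0.08,0.094,0.042,34],[0.09,0.08,0.094,0.042,42.5],[0.09,0.08,0.094,0.042,51],[0.09,0.08,0.094,0.042,59.5],[0.09,0.08,0.094,0.042,68]]])

```text
t: 4.05
tcp_pos: [603.4, -118.0, 352.4]
eef_rot: [2.87, 1.57, -0.112]
ft_force: [-0.7, 0.2, 0.5]
width: 90.1
```

send_rows(moves=[[[0.09,0,0,0,5.3],[0.09,0,0,0,5.3]]])

```text
t: 4.25
tcp_pos: [603.2, -118.7, 352.5]
eef_rot: [2.987, 1.57, -0.09]
ft_force: [-0.1, 0.2, 0.4]
width: 89.9
```

```bash
python3 - <<'E'
from h import *
T=T_tool(); w=viewer.capture('wrist'); save(w,'w2.png'); plan(*st(-15,30),180,YAW+np.pi/2); W=cloud(w,T)
for d in viewer.tip_of(w,'lid_tab'): p=tw(c2w(w,T),d['xyz'])[0]; print(p.round(0),ist(p).round(1),proj(w,p,T).round(0),d['conf'])
S=ist(W); Z=W[...,2]
m=(Z>62)&(Z<104)&(abs(S[...,0]+20)<80)&(abs(S[...,1])<25)
print(m.sum(), np.percentile(S[m],[1,50,99],axis=0).round(1) if m.any() else '', np.percentile(Z[m],[1,99]) if m.any() else '')
for a in range(62,104,6):
  k=m&(Z>=a)&(Z<a+6)
  if k.sum()>5: print(a,k.sum(),np.percentile(S[k],[2,98],axis=0).round(1).tolist())
E
```

```text
shift [ 0.0005 -0.0009 -0.0005] turn -0.4 j6 1.27 grasp [ 603.3 -118.6  180.5] w 90.2
[ 617. -152.   79.] [-4.1 -5.7] [[356. 193.]] 0.8
742 [[-18.1  -7.8]
 [ -1.2  -0.9]
 [ 10.8   4. ]] [63.63396178 98.42069863]
62 47 [[-12.1, -6.2], [10.8, 3.7]]
68 22 [[-16.8, -6.7], [10.2, 3.7]]
74 45 [[-11.7, -6.2], [10.4, 3.9]]
80 26 [[-16.8, -5.8], [10.8, 3.8]]
86 57 [[-16.8, -7.2], [10.8, 4.1]]
92 519 [[-18.0, -7.7], [10.0, 3.8]]
98 26 [[-13.0, -6.0], [7.9, 1.5]]
```

View pics/w2.png

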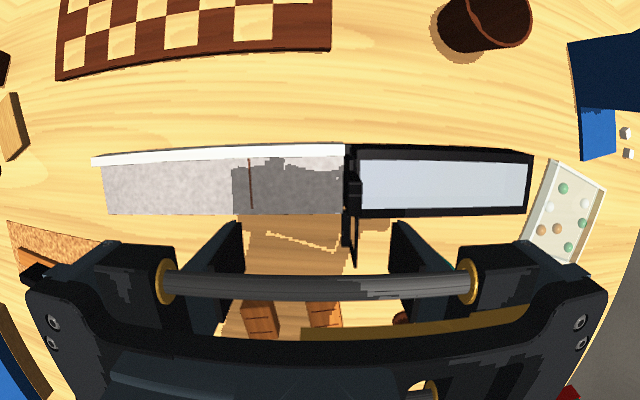

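Tab top is at station x -18..10, y -7.7..4 (pixel ~(355,190)), so the lid starts practically shut. Moving in to pinch it.

```bash
python3 -c "
from h import *
plan(*st(-3.7,-1.8),82,YAW+np.pi/2); print(T_tool()[:3,:3].round(3))"
```

```text
shift [ 0.0985  0.0309 -0.0119] turn -0.4 j6 1.27 grasp [ 603.3 -118.5  180.5] w 90.4
[[ 0.001  0.07  -0.998]
 [-0.    -0.998 -0.07 ]
 [-1.     0.    -0.001]]
```

send_rows(moves=[[[0.06,0.03,0.031,-0.012,-0.4],[0.06,0.06,0.031,-0.012,-0.4],[0.06,0.09,0.031,-0.012,-0.4],[0.06,0.0985,0.031,-0.012,-0.4],[0.06,0.0985,0.031,-0.012,-0.4]]])

```text
t: 4.85
tcp_pos: [617.1, -148.5, 253.1]
eef_rot: [-0.429, 1.569, 2.79]
ft_force: [0.6, 0.4, -0.6]
width: 60.2
```

send_rows(moves=[[[0,0,0,0,0],[0,0,0,0,0],[0,0,0,0,0],[0,0,0,0,0],[0,0,0,0,0],[0,0,0,0,0]]], grip_force=15)

```text
t: 5.45
tcp_pos: [617.1, -148.5, 253.3]
eef_rot: [-0.439, 1.57, 2.78]
ft_force: [-0.5, 1.1, 0.3]
width: 14.7
```

send_rows(moves=[[[0,0,0,0.01,0],[0,0,0,0.02,0],[0,0,0,0.03,0],[0,0,0,0.04,0],[0,0,0,0.05,0],[0,0,0,0.054,0],[0,0,0,0.057,0],[0,0,0,0.057,0]]])

```text
t: 6.25
tcp_pos: [560.2, -152.9, 253.6]
eef_rot: [-2.609, 1.57, 0.61]
ft_force: [7.5, 6.6, -0.7]
width: 11.7
```

send_rows(moves=[[[0.05,0,0,0,0],[0.05,0,0,0,0],[0.05,0,0,0,0],[0.06,-0.05,0,0,0],[0.07,-0.098,0,0,0],[0.07,-0.098,-0.01,0.03,0],[0.07,-0.098,-0.05,0.06,0],[0.07,-0.098,-0.05,0.06,0]]])

```text
t: 7.05
tcp_pos: [492.8, -105.5, 350.9]
eef_rot: [-0.637, 1.568, 2.582]
ft_force: [0.7, -0.6, -0.0]
width: 69.7
```

```bash
python3 - <<'E'
from h import *
T=T_tool(); w=viewer.capture('wrist'); save(w,'w3.png'); W=cloud(w,T); S=ist(W);Z=W[...,2]
m=(Z>90)&(Z<100)&(S[...,0]<20)&(S[...,0]>-90)&(abs(S[...,1])<15); print(m.sum(),np.percentile(S[m],[2,98],axis=0).round(1))
plan(437.7,22.6,100,np.radians(168.4))
E
```

```text
630 [[-73.4  -7.8]
 [-44.8   4. ]]
shift [ 0.0795 -0.1331  0.0467] turn -73.9 j6 1.23 grasp [ 494.7 -106.5  179.4] w 70.1
```

send_rows(moves=[[[0.08,0.02,-0.02,0.01,-8.5],[0.08,0.03,-0.05,0.02,-17],[0.08,0.05,-0.08,0.03,-25.5],[0.08,0.07,-0.11,0.04,-34],[0.08,0.0795,-0.133,0.0467,-42.5],[0.08,0.0795,-0.133,0.0467,-51],[0.08,0.0795,-0.133,0.0467,-59.5],[0.08,0.0795,-0.133,0.0467,-68]]])

```text
t: 7.9
tcp_pos: [438.5, 22.3, 271.9]
eef_rot: [-2.705, 1.57, 1.709]
ft_force: [0.2, -0.5, 0.3]
width: 80.0
```

send_rows(moves=[[[0.08,0,0,0,-5.9],[0.08,0,0,0,-5.9]]])

```text
t: 8.1
tcp_pos: [439.2, 22.0, 271.9]
eef_rot: [2.652, 1.57, 0.887]
ft_force: [-0.5, 0.1, -0.2]
width: 79.7
```

```bash
python3 - <<'E'
from h import *
plan(437.7,22.6,22,np.radians(168.4)); print(T_tool()[:3,:3].round(3)); T=T_tool()
w=viewer.capture('wrist'); M=c2w(w,T)
for d in viewer.tip_of(w,'block1')[:5]: p=tw(M,d['xyz'])[0]; print(round(d['conf'],2),p.round(0))
E
```

```text
shift [ 0.0779 -0.0017 -0.0002] turn 0.5 j6 0.19 grasp [439.3  22.1  99.9] w 79.7
[[ 0.     0.981 -0.193]
 [ 0.    -0.193 -0.981]
 [-1.     0.    -0.   ]]
0.88 [426. -56.  -7.]
0.64 [438.  27.   2.]
```

send_rows(moves=[[[0.08,0.04,-0.001,0,0.5],[0.08,0.07,-0.001,0,0.5],[0.08,0.078,-0.001,0,0.5],[0.08,0.078,-0.001,0,0.5],[0.04,0.078,-0.001,0,0.5],[0.04,0.078,-0.001,0,0.5],[0.04,0.078,-0.001,0,0.5],[0.04,0.078,-0.001,0,0.5]]], grip_force=20)

```text
t: 9.0
tcp_pos: [438.2, 22.3, 194.7]
eef_rot: [2.081, 1.569, 0.302]
ft_force: [-2.3, 0.3, 12.2]
width: 53.5
```

send_rows(moves=[[[0.04,0,0,0,0],[0.04,-0.03,0,0,0],[0.04,-0.06,0,0,0],[0.04,-0.08,0,0,0]]])

```text
t: 9.4
tcp_pos: [438.3, 22.3, 276.5]
eef_rot: [1.931, 1.568, 0.152]
ft_force: [0.3, 0.5, -0.3]
width: 54.2
```

```bash
python3 - <<'E'
from h import *
plan(*st(-4,270),70,YAW+np.pi/2)
E
```

```text
shift [ 0.0349  0.1335 -0.1306] turn 73.7 j6 0.21 grasp [438.8  22.4 104.5] w 54.2
```

send_rows(moves=[[[0.04,0,0.03,-0.03,8.5],[0.04,0,0.06,-0.06,17],[0.04,0,0.09,-0.09,25.5],[0.04,0,0.12,-0.12,34],[0.04,0,0.1335,-0.1306,42.5],[0.04,0,0.1335,-0.1306,51],[0.04,0.02,0.1335,-0.1306,59.5],[0.04,0.03,0.1335,-0.1306,68]]])

```text
t: 10.2
tcp_pos: [595.7, 122.6, 246.1]
eef_rot: [3.12, 1.569, 0.148]
ft_force: [-0.4, 0.2, -0.5]
width: 53.8
```

send_rows(moves=[[[0.04,0,0,0,5.7],[0.04,0,0,0,5.7]]])

```text
t: 10.4
tcp_pos: [595.5, 122.5, 245.8]
eef_rot: [-3.076, 1.569, 0.134]
ft_force: [0.7, 0.2, -1.7]
width: 54.0
```

```bash
python3 - <<'E'
from h import *
plan(*st(-4,270),36.5,YAW+np.pi/2); plan(*st(1,270),35.5,YAW+np.pi/2); print(T_tool()[:3,:3].round(2)[:,1:].tolist())
T=T_tool(); w=viewer.capture('wrist'); save(w,'w4.png')
E
```

```text
shift [ 0.0373  0.0001 -0.0007] turn -0.4 j6 1.67 grasp [595.7 122.6  73.8] w 54.0
shift [ 0.0383  0.0001 -0.0057] turn -0.4 j6 1.67 grasp [595.7 122.6  73.8] w 54.0
[[0.07, -1.0], [-1.0, -0.07], [-0.0, -0.0]]
```

View pics/w4.png

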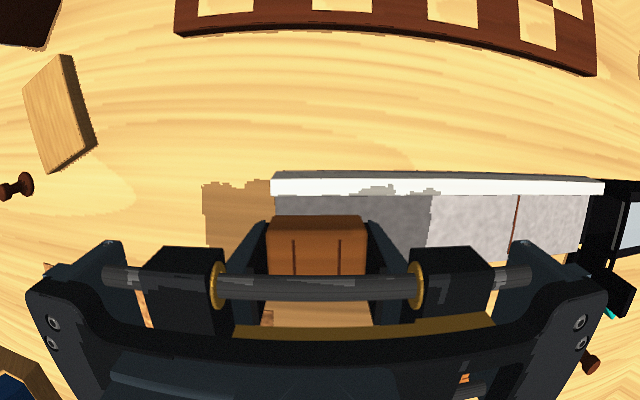

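The block is held straight between the pads (317,245), over the ledge. Lower it, press to the fence, and release.

send_rows(moves=[[[0.04,0.02,0,0,-0.4],[0.04,0.034,0,0,-0.4],[0.04,0.0385,0,0,-0.4],[0.04,0.0385,0,0,-0.4],[0.04,0.0385,0,-0.003,-0.4],[0.04,0.0385,0,-0.006,-0.4],[0.04,0.0385,0,-0.006,-0.4]]])

```text
t: 11.15
tcp_pos: [600.9, 123.0, 207.4]
eef_rot: [-0.029, 1.569, -3.091]
ft_force: [-8.9, -0.4, 3.3]
width: 53.8
```

send_rows(moves=[[[0.061,0,0,0,0],[0.061,0,0,0,0],[0.061,0,0,0,0],[0.061,-0.03,0,0,0],[0.065,-0.07,0,0,0],[0.065,-0.09,0,0,0]]])

```text
t: 11.75
tcp_pos: [601.9, 123.1, 300.4]
eef_rot: [-2.884, 1.569, 0.337]
ft_force: [0.5, -0.1, 0.2]
width: 64.8
```

```bash
cat >> h.py <<'E'
def blocks(T=None,w=None,lo=36,hi=44):
    """rects of block tops on the ledge, station frame"""
    T=T_tool() if T is None else T; w=w or viewer.capture('wrist'); W=cloud(w,T); S=ist(W); Z=W[...,2]
    m=((Z>lo)&(Z<hi)&(S[...,0]>-45)&(S[...,0]<30)&(S[...,1]>-5)&(S[...,1]<330)).astype(np.uint8)
    n,l,st_,c=cv2.connectedComponentsWithStats(m)
    for i in range(1,n):
        if st_[i,4]>60:
            r=cv2.minAreaRect(S[l==i].astype(np.float32)); print('ledge blk',st_[i,4],np.round(r[0],1),np.round(r[1],1),round(r[2],1))
    return w
E
python3 - <<'E'
from h import *
blocks(); plan(426.2,-58,100,np.radians(11.2))
E
```

```text
ledge blk 2975 [  0.  269.3] [40.1 53.9] 0.2
shift [0.0298 0.1667 0.1911] turn 83.4 j6 1.65 grasp [603.3 123.4 130.7] w 65.1
```

send_rows(moves=[[[0.08,0,0.03,0.035,8.5],[0.08,0,0.065,0.07,17],[0.08,0,0.1,0.105,25.5],[0.08,0,0.13,0.14,34],[0.08,0,0.16,0.175,42.5],[0.08,0.02,0.1667,0.191,51],[0.08,0.03,0.1667,0.191,59.5],[0.08,0.03,0.1667,0.191,68]]])

```text
t: 12.6
tcp_pos: [424.8, -58.5, 270.7]
eef_rot: [-1.635, 1.568, 0.392]
ft_force: [0.5, 0.9, -0.5]
width: 80.3
```

send_rows(moves=[[[0.08,0,0,0,8],[0.08,0,0,0,15.4],[0.08,0,0,0,15.4],[0.08,0,0,0,15.4]]])

```text
t: 13.0
tcp_pos: [424.9, -58.6, 270.8]
eef_rot: [-1.423, 1.568, 0.339]
ft_force: [-0.0, -0.7, -0.3]
width: 79.8
```

```bash
python3 - <<'E'
from h import *
plan(426.2,-58,23.5,np.radians(11.2))
E
```

```text
shift [ 0.0753 -0.0006  0.0002] turn -0.2 j6 2.76 grasp [425.4 -58.4  98.8] w 79.8
```

send_rows(moves=[[[0.08,0.04,0,0,0],[0.08,0.07,0,0,0],[0.08,0.075,0,0,0],[0.08,0.075,0,0,0],[0.04,0.075,0,0,0],[0.04,0.075,0,0,0],[0.04,0.075,0,0,0],[0.04,0.075,0,0,0]]], grip_force=20)

```text
t: 13.8
tcp_pos: [425.4, -58.5, 196.5]
eef_rot: [-1.579, 1.566, 0.183]
ft_force: [-3.0, 0.3, 13.7]
width: 54.4
```

send_rows(moves=[[[0.04,0,0,0,0],[0.04,-0.03,0,0,0],[0.04,-0.06,0,0,0],[0.04,-0.08,0,0,0]]])

```text
t: 14.2
tcp_pos: [425.2, -58.6, 278.3]
eef_rot: [-1.666, 1.565, 0.097]
ft_force: [0.2, 0.2, -1.1]
width: 54.3
```

```bash
python3 - <<'E'
from h import *
plan(*st(-4,193.5),104,YAW+np.pi/2)
E
```

```text
shift [ 0.0033 -0.1928  0.0692] turn -83.4 j6 2.76 grasp [426.2 -58.5 106.3] w 54.3
```

send_rows(moves=[[[0.04,0,-0.04,0.015,-8.5],[0.04,0,-0.08,0.03,-17],[0.04,0,-0.12,0.045,-25.5],[0.04,0,-0.16,0.06,-34],[0.04,0,-0.193,0.069,-42.5],[0.04,0,-0.193,0.069,-51],[0.04,0,-0.193,0.069,-59.5],[0.04,0,-0.193,0.069,-68]]])

```text
t: 15.0
tcp_pos: [601.5, 46.1, 279.3]
eef_rot: [-2.856, 1.565, 0.1]
ft_force: [0.2, 0.0, -0.5]
width: 54.9
```

send_rows(moves=[[[0.04,0,0,0,-8],[0.04,0,0,0,-15.4],[0.04,0.02,0,0,-15.4],[0.04,0.03,0,0,-15.4]]])

```text
t: 15.4
tcp_pos: [601.3, 46.2, 248.5]
eef_rot: [-3.117, 1.566, 0.108]
ft_force: [-0.8, 0.3, -1.0]
width: 54.5
```

```bash
python3 - <<'E'
from h import *
plan(*st(-4,193.5),37,YAW+np.pi/2); plan(*st(2,193.5),37,YAW+np.pi/2)
E
```

```text
shift [ 0.0395  0.     -0.    ] turn 0.4 j6 1.53 grasp [602.1  46.2  76.5] w 54.5
shift [ 0.0395  0.0001 -0.006 ] turn 0.4 j6 1.53 grasp [602.1  46.2  76.5] w 54.5
```

send_rows(moves=[[[0.04,0.02,0,0,0.4],[0.04,0.034,0,0,0.4],[0.04,0.0395,0,0,0.4],[0.04,0.0395,0,0,0.4],[0.04,0.0395,0,-0.003,0.4],[0.04,0.0395,0,-0.006,0.4],[0.04,0.0395,0,-0.006,0.4]]])

```text
t: 16.1
tcp_pos: [607.4, 46.7, 209.1]
eef_rot: [-3.081, 1.568, 0.137]
ft_force: [-3.3, -0.8, 1.7]
width: 54.1
```

send_rows(moves=[[[0.061,0,0,0,0],[0.061,0,0,0,0],[0.061,0,0,0,0],[0.061,-0.03,0,0,0],[0.065,-0.07,0,0,0],[0.065,-0.09,0,0,0]]])

```text
t: 16.7
tcp_pos: [607.8, 46.7, 302.0]
eef_rot: [-3.125, 1.565, 0.093]
ft_force: [1.3, -0.1, -0.8]
width: 65.1
```

```bash
python3 - <<'E'
from h import *
blocks(); plan(445.2,-139.6,100,np.radians(14))
E
```

```text
ledge blk 2921 [  0.6 192.8] [54.  39.5] 89.9
ledge blk 2348 [  0.3 268.8] [53.8 38.8] 89.6
shift [0.0307 0.1733 0.1789] turn 80.4 j6 1.53 grasp [610.1  46.8 132.3] w 64.9
```

send_rows(moves=[[[0.08,0,0.03,0.03,8.5],[0.08,0,0.065,0.065,17],[0.08,0,0.1,0.1,25.5],[0.08,0,0.13,0.135,34],[0.08,0,0.16,0.165,42.5],[0.08,0.02,0.173,0.179,51],[0.08,0.03,0.173,0.179,59.5],[0.08,0.03,0.173,0.179,68]]])

```text
t: 17.55
tcp_pos: [442.6, -139.8, 271.4]
eef_rot: [-1.853, 1.563, 0.171]
ft_force: [0.3, -0.1, 0.6]
width: 79.6
```

send_rows(moves=[[[0.08,0,0,0,8],[0.08,0,0,0,12.4],[0.08,0,0,0,12.4],[0.08,0,0,0,12.4]]])

```text
t: 17.95
tcp_pos: [442.6, -139.8, 271.4]
eef_rot: [-1.646, 1.563, 0.164]
ft_force: [-0.4, -0.2, -1.3]
width: 80.2
```

```bash
python3 - <<'E'
from h import *
plan(445.2,-139.6,24,np.radians(14))
E
```

```text
shift [ 0.0754 -0.0007 -0.0002] turn -0.3 j6 2.54 grasp [ 443.9 -139.6   99.4] w 80.2
```

send_rows(moves=[[[0.08,0.04,0,0,0],[0.08,0.07,0,0,0],[0.08,0.0755,0,0,0],[0.08,0.0755,0,0,0],[0.04,0.0755,0,0,0],[0.04,0.0755,0,0,0],[0.04,0.0755,0,0,0],[0.04,0.0755,0,0,0]]], grip_force=20)

```text
t: 18.75
tcp_pos: [443.5, -139.9, 196.7]
eef_rot: [-1.722, 1.562, 0.088]
ft_force: [-2.3, -0.1, 12.0]
width: 53.6
```

send_rows(moves=[[[0.04,0,0,0,0],[0.04,-0.03,0,0,0],[0.04,-0.06,0,0,0],[0.04,-0.08,0,0,0]]])

```text
t: 19.15
tcp_pos: [443.0, -140.0, 278.5]
eef_rot: [-1.785, 1.561, 0.025]
ft_force: [-0.8, 0.2, -0.6]
width: 54.1
```

```bash
python3 - <<'E'
from h import *
plan(*st(-4,117.5),104,YAW+np.pi/2)
E
```

```text
shift [ 0.0042 -0.1848  0.0686] turn -80.7 j6 2.54 grasp [ 444.7 -139.9  106.5] w 54.1
```

send_rows(moves=[[[0.04,0,-0.04,0.015,-8.5],[0.04,0,-0.08,0.03,-17],[0.04,0,-0.12,0.045,-25.5],[0.04,0,-0.16,0.06,-34],[0.04,0,-0.185,0.0685,-42.5],[0.04,0,-0.185,0.0685,-51],[0.04,0,-0.185,0.0685,-59.5],[0.04,0,-0.185,0.0685,-68]]])

```text
t: 19.95
tcp_pos: [606.5, -29.3, 280.1]
eef_rot: [-2.975, 1.561, 0.028]
ft_force: [0.1, 0.2, -0.0]
width: 54.0
```

send_rows(moves=[[[0.04,0,0,0,-8],[0.04,0,0,0,-12.7],[0.04,0.02,0,0,-12.7],[0.04,0.03,0,0,-12.7]]])

```text
t: 20.35
tcp_pos: [606.4, -29.3, 249.3]
eef_rot: [3.092, 1.562, 0.034]
ft_force: [-0.1, 0.0, -0.8]
width: 54.0
```

```bash
python3 - <<'E'
from h import *
plan(*st(-4,117.5),37,YAW+np.pi/2); plan(*st(2,117.5),37,YAW+np.pi/2)
E
```

```text
shift [0.0403 0.0003 0.0003] turn 0.4 j6 1.4 grasp [608.  -29.3  77.3] w 54.0
shift [ 0.0404  0.0003 -0.0057] turn 0.4 j6 1.4 grasp [608.  -29.3  77.3] w 54.0
```

Place it, then check all three and head for the stick.

send_rows(moves=[[[0.04,0.02,0,0,0.4],[0.04,0.034,0,0,0.4],[0.04,0.04,0,0,0.4],[0.04,0.04,0,0,0.4],[0.04,0.04,0,-0.003,0.4],[0.04,0.04,0,-0.006,0.4],[0.04,0.04,0,-0.006,0.4]]])

```text
t: 21.05
tcp_pos: [612.3, -28.9, 209.4]
eef_rot: [3.111, 1.564, 0.046]
ft_force: [-7.0, -3.1, 3.2]
width: 53.8
```

send_rows(moves=[[[0.061,0,0,0,0],[0.061,0,0,0,0],[0.061,0,0,0,0],[0.061,-0.03,0,0,0],[0.065,-0.07,0,0,0],[0.065,-0.12,0,0,0]]])

```text
t: 21.65
tcp_pos: [611.1, -28.8, 329.6]
eef_rot: [-3.091, 1.567, 0.127]
ft_force: [1.8, -0.6, 0.8]
width: 65.0
```

```bash
python3 - <<'E'
from h import *
blocks()
t=viewer.capture('top'); M=c2w(t); save(t,'top1.png')
for d in viewer.tip_of(t,'stick')[:3]+viewer.tip_of(t,'stick_grip')[:3]: print(round(d['conf'],2),tw(M,d['xyz']).round(0))
C=cloud(t); m=(C[...,0]>380)&(C[...,0]<520)&(C[...,1]>150)&(C[...,1]<450)&(C[...,2]>50)&(C[...,2]<70)
r=cv2.minAreaRect(C[m][:,:2].astype(np.float32)); print(m.sum(),r)
plan(*(np.array([440,310])),200,0)
E
```

```text
ledge blk 2190 [  0.9 192.7] [39.2 54.5] 0.0
ledge blk 2433 [  0.3 117.5] [40.4 53.9] 0.1
ledge blk 1750 [-1.000e-01  2.689e+02] [54.  40.8] 89.1
0.97 [[178. 298.  -3.]]
0.8 [[443. 307.   0.]]
0.98 [[171. 305.  67.]]
0.64 [[439. 315.  48.]]
173 ((442.29937744140625, 312.0442810058594), (59.310306549072266, 18.179445266723633), 82.87104034423828)
shift [-0.0427 -0.3511  0.1467] turn -85.6 j6 1.41 grasp [613.5 -28.9 158.9] w 65.0
```

All three blocks are against the rail (x 0.3, 0.9, -0.1 mm; straight). Now for the small stick on the mat.

send_rows(moves=[[[0.06,0,-0.045,0.02,-8.5],[0.06,0,-0.09,0.04,-17],[0.06,0,-0.135,0.06,-25.5],[0.06,0,-0.18,0.08,-34],[0.06,0,-0.225,0.1,-42.5],[0.06,0,-0.27,0.12,-51],[0.06,0,-0.315,0.14,-59.5],[0.06,0,-0.351,0.147,-68]]])

```text
t: 22.65
tcp_pos: [436.1, 311.5, 327.9]
eef_rot: [1.696, 1.564, -0.175]
ft_force: [1.4, -0.9, 0.3]
width: 59.8
```

send_rows(moves=[[[0.06,0,0,0,-8],[0.06,0,0,0,-11],[0.06,0,0,0,-11]]])

```text
t: 22.95
tcp_pos: [435.5, 311.6, 326.5]
eef_rot: [1.235, 1.565, -0.442]
ft_force: [0.3, -0.3, 0.6]
width: 60.1
```

```bash
cat >> h.py <<'E'
def handle(x,y,lo=50,hi=72,rad=60):
    T=T_tool(); w=viewer.capture('wrist'); C=cloud(w,T); m=(np.hypot(C[...,0]-x,C[...,1]-y)<rad)&(C[...,2]>lo)&(C[...,2]<hi)
    if m.sum()<20: print('few'); return w
    l=cv2.connectedComponentsWithStats(m.astype(np.uint8)); k=1+np.argmax(l[2][1:,4]); m=l[1]==k
    r=cv2.minAreaRect(C[m][:,:2].astype(np.float32)); b=cv2.boxPoints(r); e=max(b[1]-b[0],b[2]-b[1],key=lambda v:np.hypot(*v))
    print('handle',m.sum(),np.round(r[0],1),np.round(r[1],1),'long deg',round(np.degrees(np.arctan2(e[1],e[0]))%180,1),'ztop',np.percentile(C[m][:,2],[5,50,95]).round(1)); return w
E
python3 - <<'E'
from h import *
w=handle(442,312); save(w,'w5.png'); plan(442.3,312,47,np.radians(-7.1))
E
```

```text
handle 1484 [442.1 312.1] [58.9 18. ] long deg 83.6 ztop [59.4 62.7 64. ]
shift [ 0.1078  0.0048 -0.0018] turn 0.8 j6 0.69 grasp [436.8 311.  154.8] w 60.0
```

View pics/w5.png

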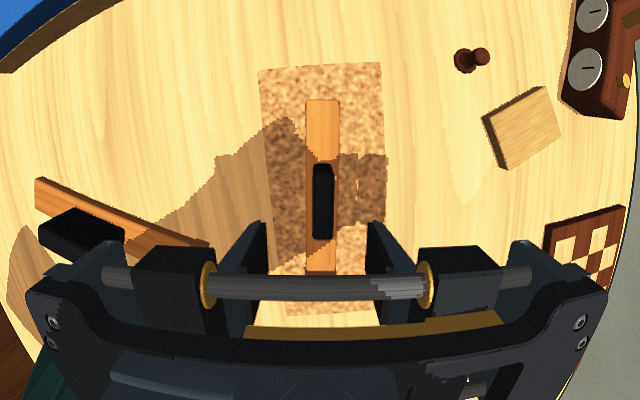

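Wrist view shows the small stick's handle at (323,200) on the mat, head towards the bottom (world -y); the long one is at (110,230), left alone. Gripping.

send_rows(moves=[[[0.06,0.04,0.005,-0.002,0.5],[0.06,0.08,0.005,-0.002,0.5],[0.06,0.105,0.005,-0.002,0.5],[0.06,0.108,0.005,-0.002,0.5],[0,0.108,0.005,-0.002,0.5],[0,0.108,0.005,-0.002,0.5],[0,0.108,0.005,-0.002,0.5],[0,0.108,0.005,-0.002,0.5]]], grip_force=40)

```text
t: 23.8
tcp_pos: [441.9, 312.7, 219.9]
eef_rot: [1.514, 1.563, -0.175]
ft_force: [-0.6, 0.6, 0.0]
width: 31.0
```

send_rows(moves=[[[0,0,0,0,0],[0,0,0,0,0],[0,-0.02,0,0,0],[0,-0.04,0,0,0],[0,-0.06,0,0,0]]])

```text
t: 24.3
tcp_pos: [441.3, 312.7, 280.5]
eef_rot: [1.469, 1.564, -0.221]
ft_force: [0.3, -0.3, -1.8]
width: 18.0
```

```bash
python3 - <<'E'
from h import *
plan(*st(0,405),107,YAW); handle(442,312,110,130)
E
```

```text
shift [0.0026 0.1532 0.0372] turn -11.2 j6 0.7 grasp [442.4 312.4 108.5] w 18.0
handle 2975 [444.2 325.5] [34.  32.9] long deg 33.5 ztop [113.3 122.6 127.4]
```

send_rows(moves=[[[0,0,0.03,0.008,-3],[0,0,0.06,0.015,-6],[0,0,0.09,0.023,-9],[0,0,0.12,0.03,-11.2],[0,0,0.15,0.037,-11.2],[0,0.02,0.153,0.037,-11.2],[0,0.035,0.153,0.037,-11.2],[0,0.035,0.153,0.037,-11.2]]])

```text
t: 25.15
tcp_pos: [588.7, 258.1, 247.2]
eef_rot: [1.294, 1.565, -0.199]
ft_force: [-0.1, -0.7, -0.7]
width: 17.7
```

```bash
python3 - <<'E'
from h import *
plan(*st(0,405),59.5,YAW)
w=viewer.capture('wrist'); T=T_tool(); save(w,'w6.png'); W=cloud(w,T); S=ist(W); Z=W[...,2]
for nm,lo,hi,y0,y1 in(('base',26,34,420,520),('head?',20,52,280,330)):
    m=(Z>lo)&(Z<hi)&(abs(S[...,0])<40)&(S[...,1]>y0)&(S[...,1]<y1)
    if m.sum()>20: r=cv2.minAreaRect(S[m].astype(np.float32)); print(nm,m.sum(),np.round(r[0],1),np.round(r[1],1),round(r[2],1),Z[m].mean().round(1), np.percentile(S[m][:,1],[1,99]).round(1)); 
    if m.sum()>20: print(np.polyfit(S[m][:,1],Z[m],1))
E
```

```text
shift [0.0157 0.0004 0.0005] turn 0.0 j6 0.3 grasp [589.6 257.9  75.2] w 17.7
```

View pics/w6.png

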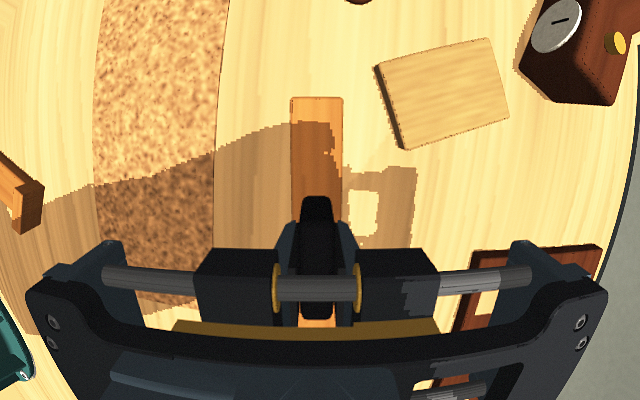

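The stick is held upright and level, base visible at (316,150); the card box (445,90) is well clear. Measure the base's pose and lower.

```bash
cat >> h.py <<'E'
def base():
    w=viewer.capture('wrist'); T=T_tool(); g=tw(T,[172,0,0])[0]; gs=ist(g); W=cloud(w,T); S=ist(W); Z=W[...,2]
    m=(abs(Z-g[2]+34)<8)&(abs(S[...,0]-gs[0])<30)&(S[...,1]>gs[1]+35)&(S[...,1]<gs[1]+130)
    if m.sum()<20: print('base few'); return
    P=S[m]; z=Z[m]; ys=np.linspace(*np.percentile(P[:,1],[10,90]),8); c=[]
    for a,b in zip(ys[:-1],ys[1:]):
        k=(P[:,1]>=a)&(P[:,1]<b); c.append(((a+b)/2,P[k,0].min()/2+P[k,0].max()/2))
    c=np.array(c); f=np.polyfit(c[:,0],c[:,1],1); p=np.polyfit(P[:,1],z,1)
    print('grasp st',gs.round(1),g[2].round(1),'base: x at grip',np.polyval(f,gs[1]).round(1),'x at face',np.polyval(f,gs[1]-100).round(1),'yaw slope deg',np.degrees(f[0]).round(2),'pitch deg',np.degrees(p[0]).round(2),'top z at grip',np.polyval(p,gs[1]).round(1),'at face',np.polyval(p,gs[1]-100).round(1),'rear end y',np.percentile(P[:,1],99.5).round(1))
E
python3 -c "
from h import *
base()"
```

```text
grasp st [  0.6 406.2] 77.4 base: x at grip 0.5 x at face 1.0 yaw slope deg -0.31 pitch deg -0.29 top z at grip 42.2 at face 42.7 rear end y 494.7
```

send_rows(moves=[[[0,0.008,0,0,0],[0,0.017,0,0,0],[0,0.017,0,0,0],[0,0.017,0,0,0]]])

```text
t: 25.65
tcp_pos: [589.3, 258.8, 232.2]
eef_rot: [1.461, 1.563, -0.032]
ft_force: [0.1, 0.6, -1.1]
width: 18.0
```

```bash
cat >> h.py <<'E'
def topblk(name=None):
    t=viewer.capture('top'); C=cloud(t); S=ist(C); Z=C[...,2]
    if name: a=t['pixels'][100:190,320:480,::-1]; cv2.imwrite('pics/'+name,cv2.resize(a,None,fx=5,fy=5,interpolation=cv2.INTER_CUBIC))
    m=((Z>34)&(Z<45)&(S[...,0]>-40)&(S[...,0]<30)&(S[...,1]>-210)&(S[...,1]<320))
    hsv=cv2.cvtColor(t['pixels'],cv2.COLOR_RGB2HSV); m=(m&(hsv[...,1]>60)).astype(np.uint8)
    n,l,q,c=cv2.connectedComponentsWithStats(m)
    for i in range(1,n):
        if q[i,4]>20: r=cv2.minAreaRect(S[l==i].astype(np.float32)); print('top',q[i,4],np.round(r[0],1),np.round(r[1],1),round(r[2],1))
E
python3 -c "
from h import *
base(); topblk(); plan(*st(0,405),59.5,YAW)"
```

```text
grasp st [  0.8 406.3] 60.5 base: x at grip 0.6 x at face 1.1 yaw slope deg -0.27 pitch deg -0.3 top z at grip 25.2 at face 25.8 rear end y 494.8
top 292 [  0.4 118.8] [40.9 53.7] 0.6
top 296 [ -0.6 194.8] [41.4 53.8] 1.8
top 289 [-2.00e-01  2.71e+02] [39.9 54.1] 0.4
top 57 [  0. 312.] [11.3 33. ] 87.8
top 68 [-36.3 -97.8] [158.5   2.2] 89.9
shift [ 0.0011 -0.0009  0.0013] turn 0.1 j6 0.3 grasp [591.  258.8  60.7] w 18.0
```

send_rows(moves=[[[0,0,-0.001,0.015,0],[0,0,-0.001,0.03,0],[0,0,-0.001,0.045,0],[0,0,-0.001,0.06,0],[0,0,-0.001,0.075,0],[0,0,-0.001,0.09,0],[0,0,-0.001,0.105,0],[0,0,-0.001,0.115,0]]])

```text
t: 26.55
tcp_pos: [597.5, 142.5, 232.7]
eef_rot: [1.489, 1.562, -0.005]
ft_force: [0.4, 1.4, -1.5]
width: 18.1
```

```bash
python3 -c "
from h import *
base(); topblk('push1.png'); plan(*st(0,180),60,YAW)"
```

```text
grasp st [  0. 289.] 60.7 base: x at grip 0.0 x at face 0.7 yaw slope deg -0.4 pitch deg -0.33 top z at grip 25.4 at face 26.0 rear end y 377.5
top 861 [ -0.7 108.4] [ 41.3 163.5] 0.2
top 57 [-36.4 -82.7] [  1.9 127. ] 0.1
shift [ 7.000e-04 -1.000e-04  1.099e-01] turn 0.0 j6 0.12 grasp [599.  142.7  60.6] w 18.0
```

View pics/push1.png

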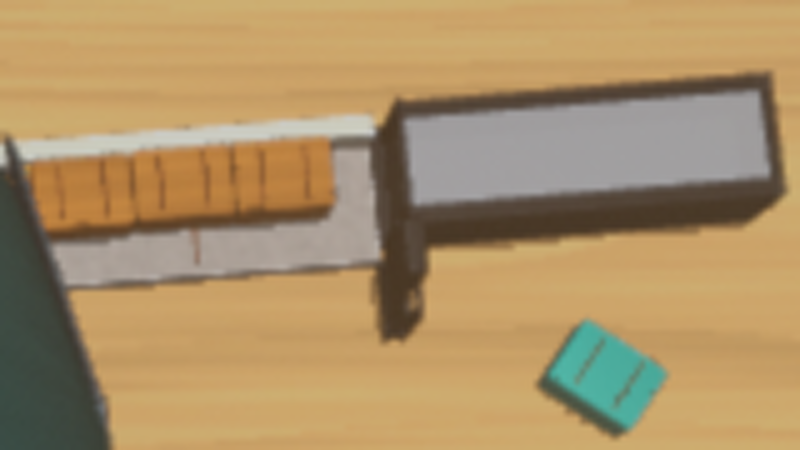

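The three blocks form one tidy train along the rail ((30..330, 190) in the crop), and the mouth is clear. Pushing on.

send_rows(moves=[[[0,0,-0.0005,0.014,0],[0,0,-0.0005,0.028,0],[0,0,-0.0005,0.042,0],[0,0,-0.0005,0.056,0],[0,0,-0.0005,0.07,0],[0,0,-0.0005,0.084,0],[0,0,-0.0005,0.098,0],[0,0,-0.0005,0.108,0]]])

```text
t: 27.45
tcp_pos: [605.3, 33.6, 232.7]
eef_rot: [1.473, 1.562, -0.022]
ft_force: [-0.1, 0.4, -1.9]
width: 17.7
```

```bash
python3 -c "
from h import *
base(); topblk('push2.png'); plan(*st(0,82),60,YAW)"
```

```text
grasp st [ -0.3 179.8] 60.8 base: x at grip 6.2 x at face 5.6 yaw slope deg 0.37 pitch deg 1.55 top z at grip 24.6 at face 21.9 rear end y 297.4
top 253 [-1.2 19.3] [46.9 60.7] 10.2
top 24 [ -36.7 -175.7] [57.9  1.6] 89.8
shift [0.0008 0.0005 0.0986] turn -0.1 j6 -0.06 grasp [606.9  33.7  60.8] w 18.0
```

View pics/push2.png

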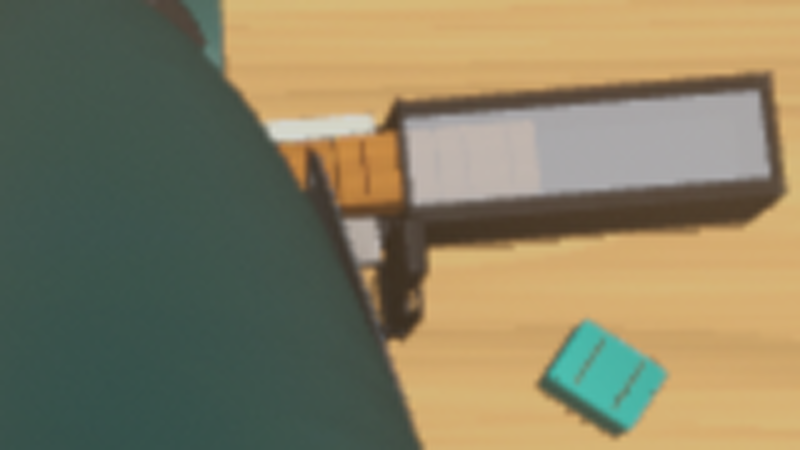

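The first block and most of the second are in the box (visible through the clear top, 410..540), straight along the rail. Continue.

send_rows(moves=[[[0,0,0,0.014,0],[0,0,0,0.028,0],[0,0,0,0.042,0],[0,0,0,0.056,0],[0,0,0,0.07,0],[0,0,0,0.084,0],[0,0,0,0.094,0],[0,0,0,0.1,0]]])

```text
t: 28.35
tcp_pos: [613.0, -67.1, 232.8]
eef_rot: [1.461, 1.562, -0.035]
ft_force: [0.5, 1.4, -0.1]
width: 17.9
```

```bash
python3 -c "
from h import *
topblk('push3.png'); plan(*st(0,80),60,YAW)
w=viewer.capture('side'); a=w['pixels'][130:230,240:360,::-1]; cv2.imwrite('pics/s3.png',cv2.resize(a,None,fx=3.33,fy=3.33,interpolation=cv2.INTER_CUBIC))
a=cv2.imread('pics/push3.png'); b=cv2.imread('pics/s3.png'); a=cv2.resize(a,(400,225)); cv2.imwrite('pics/c3.png',np.vstack([a,cv2.resize(b,(400,333))]))
"
```

```text
top 29 [ -36.9 -150.5] [ 2.3 67.3] 0.1
shift [ 0.0009  0.0004 -0.0008] turn -0.1 j6 -0.22 grasp [614.6 -67.4  60.9] w 17.8
```

View pics/c3.png

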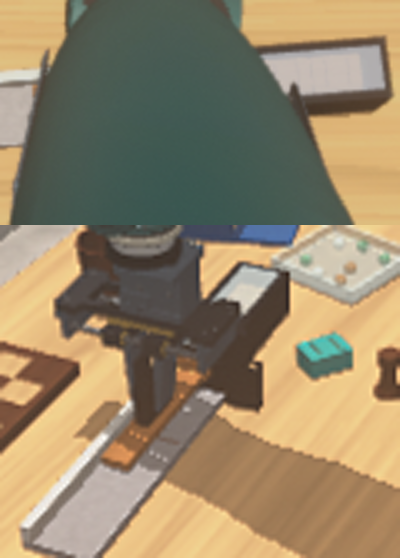

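Side view: stick along the fence with its head inside the mouth, mouth clear; face at about y = -21. Retract straight back, check the blocks, then return the stick.

send_rows(moves=[[[0,0,0,-0.02,0],[0,0,0,-0.05,0],[0,0,0,-0.08,0],[0,0,0,-0.11,0],[0,0,0,-0.14,0],[0,-0.03,0,-0.18,0],[0,-0.07,0,-0.2,0],[0,-0.07,0,-0.22,0]]])

```text
t: 29.25
tcp_pos: [597.1, 154.9, 307.4]
eef_rot: [1.565, 1.556, 0.07]
ft_force: [1.1, 0.1, -2.2]
width: 17.7
```

```bash
python3 -c "
from h import *
topblk('push4.png'); base(); plan(446,303,120,0)
t=viewer.capture('top'); K=t['K']
pts=np.array([[*st(x,y),40] for y in(-21,-75,-129,-183,-33) for x in(-20,20)]); print(proj(t,pts).round(1).tolist())"
```

```text
top 38 [ -36.7 -106.9] [ 2.  83.4] 0.1
grasp st [-2.000e-01  3.024e+02] 131.9 base: x at grip -0.2 x at face 0.4 yaw slope deg -0.36 pitch deg -0.25 top z at grip 96.6 at face 97.1 rear end y 390.8
shift [ 0.0103 -0.1401 -0.1592] turn 4.4 j6 0.14 grasp [597.8 155.1 131.9] w 17.5
[[405.0, 139.2], [403.5, 124.7], [425.2, 137.6], [423.6, 123.1], [445.4, 136.0], [443.7, 121.5], [465.7, 134.4], [463.8, 120.0], [409.5, 138.8], [407.9, 124.4]]
```

View pics/push4.png

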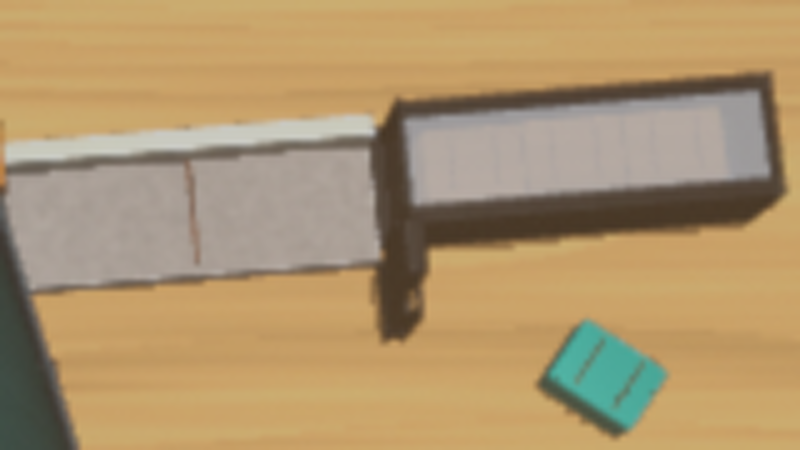

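Through the clear top the train spans crop x≈415–725, i.e. station y ≈ -20 to -183: all in, straight. Put the stick back on the mat.

send_rows(moves=[[[0,0,-0.03,-0.03,1],[0,0,-0.06,-0.06,2],[0,0,-0.09,-0.09,3],[0,0,-0.12,-0.12,4.4],[0,0,-0.14,-0.159,4.4],[0,0.03,-0.14,-0.159,4.4],[0,0.05,-0.14,-0.159,4.4],[0,0.05,-0.14,-0.159,4.4]]])

```text
t: 30.2
tcp_pos: [443.3, 300.7, 248.7]
eef_rot: [0.994, 1.565, -0.577]
ft_force: [-0.1, -0.2, -1.4]
width: 17.9
```

```bash
python3 -c "
from h import *
plan(446,303,48,0)
w=viewer.capture('wrist'); T=T_tool(); g=tw(T,[172,0,0])[0]; W=cloud(w,T); Z=W[...,2]
m=(abs(W[...,0]-g[0])<11)&(W[...,1]>g[1]+40)&(W[...,1]<g[1]+82)&(abs(Z-g[2]+34)<10); p=np.polyfit(W[m][:,1],Z[m],1); q=np.polyfit(W[m][:,0],Z[m],1)
print(g.round(1),m.sum(),'top z at grip',np.polyval(p,g[1]).round(1),'pitch deg',np.degrees(p[0]).round(2),'roll',np.degrees(q[0]).round(2))
k=(Z<6)&(abs(W[...,0]-446)<50)&(abs(W[...,1]-340)<120);print('mat z',np.nanmedian(Z[k]))
t=viewer.capture('top'); print([tw(c2w(t),d['xyz']).round(0) for d in viewer.tip_of(t,'mat')])"
```

```text
shift [ 0.0287  0.0017 -0.003 ] turn 0.0 j6 0.56 grasp [444.2 300.1  76.7] w 17.9
[445.1 300.5  78.2] 2497 top z at grip 42.9 pitch deg -0.25 roll 0.3
mat z 2.4599700641335573
[array([[448., 300.,   1.]])]
```

send_rows(moves=[[[0,0.012,0,0,0],[0,0.022,0,0,0],[0,0.027,0,0,0],[0,0.0295,0,0,0],[0,0.0295,0,0,0]]])

```text
t: 30.85
tcp_pos: [445.0, 301.2, 222.0]
eef_rot: [1.486, 1.562, -0.086]
ft_force: [-0.1, -0.3, -0.8]
width: 17.8
```

```bash
python3 -c "
from h import *
print(robot.sense()['ft_force'].round(1)); plan(446,303,48,0)"
```

```text
[-0.1 -0.3 -0.8]
shift [ 0.002  -0.0005 -0.002 ] turn -0.0 j6 0.56 grasp [446.5 301.1  50. ] w 17.8
```

send_rows(moves=[[[0,0.001,0,0,0],[0,0.002,0,0,0],[0.03,0.002,0,0,0],[0.05,0.002,0,0,0],[0.05,0.002,0,0,0],[0.05,0.002,0,0,0],[0.05,0.002,0,0,0]]])

```text
t: 31.55
tcp_pos: [445.0, 301.2, 220.0]
eef_rot: [1.488, 1.562, -0.083]
ft_force: [-0.5, 0.2, -0.7]
width: 49.8
```

send_rows(moves=[[[0.05,-0.03,0,0,0],[0.06,-0.07,0,0,0],[0.06,-0.11,0,0,0],[0.06,-0.14,0,0,0],[0.06,-0.14,0,0,0]]])

```text
t: 32.05
tcp_pos: [444.7, 301.8, 364.0]
eef_rot: [1.758, 1.557, 0.186]
ft_force: [0.0, 1.2, -0.3]
width: 60.0
```

```bash
python3 -c "
from h import *
handle(446,303); print(T_tool()[:3,:3].round(3).tolist()); plan(*st(-59.1,-1.8),182,YAW+np.pi/2)"
```

```text
handle 1123 [445.9 300.3] [18.  59.5] long deg 90.2 ztop [59.4 62.7 64. ]
[[0.012, 1.0, -0.001], [0.001, -0.001, -1.0], [-1.0, 0.012, -0.001]]
shift [0.0086 0.1163 0.4543] turn 85.6 j6 0.56 grasp [446.2 301.7 189.9] w 60.1
```

send_rows(moves=[[[0.06,0,0.012,0.045,8.5],[0.06,0,0.023,0.09,17],[0.06,0,0.035,0.135,25.5],[0.06,0,0.046,0.18,34],[0.06,0,0.058,0.225,42.5],[0.06,0,0.07,0.27,51],[0.06,0,0.08,0.315,59.5],[0.06,0,0.092,0.36,68]]])

```text
t: 32.9
tcp_pos: [535.5, -60.5, 361.0]
eef_rot: [2.927, 1.561, 0.162]
ft_force: [0.5, 0.6, 0.6]
width: 60.1
```

```bash
python3 -c "
from h import *
plan(*st(-59.1,-1.8),160,YAW+np.pi/2)"
```

```text
shift [0.0291 0.0951 0.011 ] turn 17.2 j6 1.04 grasp [537.2 -60.2 189. ] w 60.1
```

send_rows(moves=[[[0.06,0,0.045,0.005,8.5],[0.06,0.01,0.09,0.01,17.2],[0.06,0.029,0.095,0.011,17.2],[0.06,0.029,0.095,0.011,17.2],[0.06,0.029,0.095,0.011,17.2]]])

```text
t: 33.4
tcp_pos: [560.0, -152.4, 331.0]
eef_rot: [-2.892, 1.563, 0.327]
ft_force: [-0.4, 0.0, 0.5]
width: 60.4
```

```bash
python3 -c "
from h import *
T=T_tool(); w=viewer.capture('wrist'); W=cloud(w,T); S=ist(W);Z=W[...,2]
m=(Z>90)&(Z<100)&(S[...,0]<20)&(S[...,0]>-90)&(abs(S[...,1])<12); print(m.sum(),np.percentile(S[m],[2,98],axis=0).round(1))
plan(*st(-59.1,-1.8),82,YAW+np.pi/2)"
```

```text
627 [[-73.   -7.3]
 [-44.3   3.8]]
shift [0.0778 0.0011 0.0002] turn 0.1 j6 1.18 grasp [ 561.7 -151.8  159.8] w 60.1
```

send_rows(moves=[[[0.06,0.04,0.001,0,0],[0.06,0.07,0.001,0,0],[0.06,0.078,0.001,0,0],[0.06,0.078,0.001,0,0],[0,0.078,0.001,0,0],[0,0.078,0.001,0,0],[0,0.078,0.001,0,0],[0,0.078,0.001,0,0]]], grip_force=15)

```text
t: 34.25
tcp_pos: [561.2, -153.0, 254.6]
eef_rot: [-3.051, 1.561, 0.168]
ft_force: [0.0, 0.1, 0.3]
width: 30.8
```

send_rows(moves=[[[0,0,0,0,0],[0,0,0,0,0],[0,0,0,-0.012,0],[0,0,0,-0.024,0],[0,0,0,-0.036,0],[0,0,0,-0.046,0],[0,0,0,-0.052,0],[0,0,0,-0.057,0]]])

```text
t: 35.05
tcp_pos: [618.4, -148.4, 254.6]
eef_rot: [-3.009, 1.562, 0.211]
ft_force: [-1.5, 0.4, -9.6]
width: 12.0
```

send_rows(moves=[[[0,0,0,0,0],[0,0,0,0,0],[0,0,0,0,0]]])

```text
t: 35.35
tcp_pos: [618.2, -148.4, 254.6]
eef_rot: [-3.014, 1.561, 0.206]
ft_force: [1.6, 1.0, -8.9]
width: 11.8
```

```bash
python3 -c "
from h import *
plan(*st(-3.7,-1.8),82,YAW+np.pi/2); print(robot.sense()['ft_force'].round(1))"
```

```text
shift [0.0006 0.0002 0.0024] turn 0.1 j6 1.22 grasp [ 619.8 -148.1   82.6] w 11.8
[ 1.6  1.  -8.9]
```

send_rows(moves=[[[0.04,0,0,0,0],[0.06,0,0,0,0],[0.06,0,0,0,0],[0.06,0,0,0,0],[0.06,-0.04,0,0,0],[0.06,-0.08,0,0,0],[0.06,-0.12,-0.01,0.04,0],[0.06,-0.12,-0.06,0.08,0]]])

```text
t: 36.15
tcp_pos: [546.7, -109.4, 376.9]
eef_rot: [3.063, 1.555, -0.002]
ft_force: [-0.3, 0.8, -0.2]
width: 59.8
```

send_rows(moves=[[[0.06,0,-0.04,0.02,0],[0.06,0,-0.08,0.02,0],[0.06,0,-0.08,0.02,0]]])

```text
t: 36.45
tcp_pos: [519.6, -28.3, 376.9]
eef_rot: [3.08, 1.554, 0.017]
ft_force: [-0.0, -1.3, -0.4]
width: 60.2
```

```bash
python3 -c "
from h import *
T=T_tool(); w=viewer.capture('wrist'); W=cloud(w,T); S=ist(W);Z=W[...,2]
m=(Z>90)&(Z<100)&(S[...,0]<30)&(S[...,0]>-90)&(abs(S[...,1])<12); print(m.sum(),np.percentile(S[m],[2,98],axis=0).round(1))
t=viewer.capture('top'); s=viewer.capture('side'); C=cloud(t)
for n in('rook','pawn','cards','stick'):
  for c in(t,s): print(n,[tw(c2w(c),d['xyz'])[0].round(0) for d in viewer.tip_of(c,n)[:2]])
m=(np.hypot(C[...,0]-446,C[...,1]-300)<70)&(C[...,2]>55)&(C[...,2]<70); print('handle',cv2.minAreaRect(C[m][:,:2].astype(np.float32)),np.median(C[m][:,2]))
a=t['pixels'][90:240,170:490,::-1]; cv2.imwrite('pics/fin.png',cv2.resize(a,None,fx=2.5,fy=2.5,interpolation=cv2.INTER_CUBIC))"
```

```text
446 [[-18.8  -7.3]
 [  9.3   4.3]]
rook [array([ 424., -250.,    0.])]
rook [array([ 424., -248.,    2.])]
pawn [array([599., 432.,   1.])]
pawn [array([605., 435.,  -1.])]
cards [array([674., 365.,   1.]), array([603., 433.,   0.])]
cards [array([450., 293.,   2.]), array([683., 361.,  -2.])]
stick [array([175., 299.,   1.]), array([445., 295.,   2.])]
stick [array([451., 296.,   3.]), array([176., 299.,   0.])]
handle ((445.5273132324219, 300.638671875), (15.909492492675781, 59.92805862426758), 0.21633541584014893) 63.08068899842738
```

View pics/fin.png

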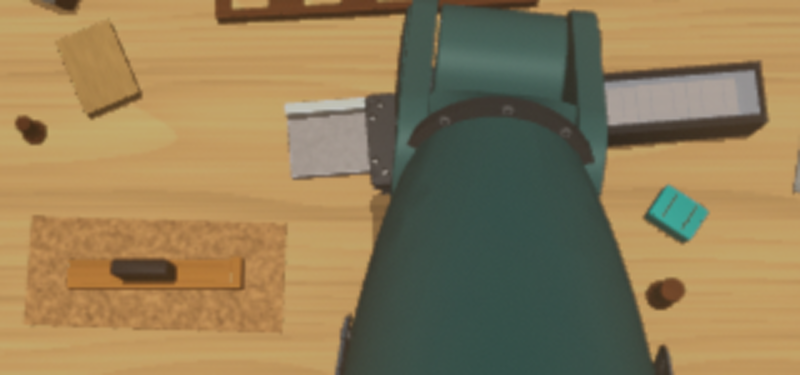

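Stick on mat at crop (150,272), rook/pawn/cards unmoved. The tab reads -4.75 versus -4.0 at the start, which may leave a mm or two open (the fingers may have slipped before tightening), so I'll re-pinch and press the lid against its stop.

```bash
python3 -c "
from h import *
plan(*st(-4.5,-1.8),82,YAW+np.pi/2)"
```

```text
shift [ 0.1238  0.1235 -0.0822] turn -0.0 j6 1.39 grasp [523.4 -31.5 204.4] w 59.9
```

send_rows(moves=[[[0.06,0,0.04,-0.03,0],[0.06,0.01,0.08,-0.06,0],[0.06,0.03,0.1235,-0.082,0],[0.06,0.05,0.1235,-0.082,0],[0.06,0.09,0.1235,-0.082,0],[0.06,0.12,0.1235,-0.082,0],[0.06,0.123,0.1235,-0.082,0],[0.06,0.123,0.1235,-0.082,0]]])

```text
t: 37.8
tcp_pos: [613.7, -148.6, 254.7]
eef_rot: [3.085, 1.556, 0.019]
ft_force: [0.4, 0.3, 0.5]
width: 60.1
```

send_rows(moves=[[[0,0,0,0,0],[0,0,0,0,0],[0,0,0,0,0],[0,0,0,0,0],[0,0,0,0,0],[0,0,0,0,0],[0,0,0,0,0],[0,0,0,0,0]]], grip_force=15)

```text
t: 38.6
tcp_pos: [613.8, -148.5, 254.8]
eef_rot: [3.102, 1.556, 0.036]
ft_force: [-1.1, 4.1, 3.8]
width: 11.7
```

send_rows(moves=[[[0,0,0,-0.001,0],[0,0,0,-0.002,0],[0,0,0,-0.003,0],[0,0,0,-0.004,0],[0,0,0,-0.005,0],[0,0,0,-0.005,0]]])

```text
t: 39.2
tcp_pos: [617.4, -148.2, 254.3]
eef_rot: [-3.107, 1.562, 0.11]
ft_force: [-17.2, -1.6, 12.5]
width: 11.9
```

-17 N against the motion: the lid is on its stop. Release and back away.

send_rows(moves=[[[0,0,0,0.002,0],[0.04,0,0,0.002,0],[0.06,0,0,0.002,0],[0.06,0,0,0.002,0],[0.06,-0.04,0,0.002,0],[0.06,-0.08,0,0.002,0],[0.06,-0.12,-0.02,0.03,0],[0.06,-0.12,-0.04,0.05,0]]])

```text
t: 40.0
tcp_pos: [563.9, -112.5, 378.4]
eef_rot: [3.023, 1.555, -0.043]
ft_force: [1.0, -0.3, -0.1]
width: 59.8
```

```bash
python3 -c "
from h import *
T=T_tool(); w=viewer.capture('wrist'); W=cloud(w,T); S=ist(W);Z=W[...,2]
m=(Z>90)&(Z<100)&(S[...,0]<30)&(S[...,0]>-90)&(abs(S[...,1])<12); print(m.sum(),np.percentile(S[m],[2,98],axis=0).round(1))
s=viewer.capture('side'); C=cloud(s); m=(np.hypot(C[...,0]-446,C[...,1]-300)<70)&(C[...,2]>55)&(C[...,2]<70); print('handle',np.median(C[m],axis=0).round(1))"
```

```text
515 [[-19.4  -8.1]
 [  8.9   4.2]]
handle [444.  304.7  61.6]
```

I let the grip back off 2 mm before opening, which may have dragged the lid a little; press once more and release in place.

```bash
python3 -c "
from h import *
plan(*st(-5,-1.8),82,YAW+np.pi/2)"
```

```text
shift [ 0.1214  0.0418 -0.0486] turn 0.0 j6 1.26 grasp [ 563.3 -110.7  203. ] w 59.7
```

send_rows(moves=[[[0.06,0,0.042,-0.049,0],[0.06,0,0.042,-0.049,0],[0.06,0.04,0.042,-0.049,0],[0.06,0.08,0.042,-0.049,0],[0.06,0.11,0.042,-0.049,0],[0.06,0.121,0.042,-0.049,0],[0.06,0.121,0.042,-0.049,0]]])

```text
t: 40.8
tcp_pos: [614.7, -149.0, 252.9]
eef_rot: [-3.002, 1.563, 0.216]
ft_force: [1.3, 0.3, 1.2]
width: 60.2
```

send_rows(moves=[[[0,0,0,0,0],[0,0,0,0,0],[0,0,0,0,0],[0,0,0,0,0],[0,0,0,0,0],[0,0,0,0,0],[0,0,0,0,0],[0,0,0,0,0]]], grip_force=15)

```text
t: 41.6
tcp_pos: [614.8, -148.8, 253.2]
eef_rot: [-2.972, 1.563, 0.247]
ft_force: [-1.0, 4.1, 4.2]
width: 11.6
```

send_rows(moves=[[[0,0,0,-0.001,0],[0,0,0,-0.002,0],[0,0,0,-0.003,0],[0,0,0,-0.004,0],[0,0,0,-0.004,0]]])

```text
t: 42.1
tcp_pos: [617.9, -148.6, 253.0]
eef_rot: [-2.663, 1.567, 0.556]
ft_force: [-13.8, 0.4, 12.7]
width: 11.7
```

send_rows(moves=[[[0.04,0,0,0,0],[0.06,0,0,0,0],[0.06,0,0,0,0],[0.06,0,0,0,0],[0.06,-0.04,0,0,0],[0.06,-0.08,0,0,0],[0.06,-0.12,-0.02,0.03,0],[0.06,-0.12,-0.04,0.05,0]]])

```text
t: 42.9
tcp_pos: [564.9, -113.0, 377.2]
eef_rot: [3.133, 1.561, 0.068]
ft_force: [0.7, 0.2, -0.9]
width: 60.0
```

```bash
python3 -c "
from h import *
T=T_tool(); w=viewer.capture('wrist'); W=cloud(w,T); S=ist(W);Z=W[...,2]
m=(Z>90)&(Z<100)&(S[...,0]<30)&(S[...,0]>-90)&(abs(S[...,1])<12); print(m.sum(),np.percentile(S[m],[2,98],axis=0).round(1))"
```

```text
526 [[-17.8  -7.9]
 [ 11.    4.2]]
```

Tab is now at -17.8..11.0, which is the starting (shut) position and slightly beyond it. Handing in.

```bash
python3 -c "
from h import *
print(robot.sense()['qd'].round(3), robot.job_done())"
```

```text
the job is handed in; nothing more can be done
[-0.019  0.076 -0.028 -0.002 -0.006 -0.037] None
```

I did the whole job and handed it in at about 43 s of the 210 s. The hand-in gives no verdict.

**What I did:**
- Slid the lid open. Its tab moved about 55 mm.
- Laid the three brown blocks lengthwise on the ledge behind the line. They measured within 1 mm of the rail and straight.
- Pushed all three in as one train with the small stick, and put the stick back on the mat.
- Slid the lid shut.

**Last checks:**
- **Blocks:** through the clear top the train spans about y = -20 to -183 mm, so all three are wholly inside.
- **Lid:** after the first shutting the tab read about 0.7 mm short of where it started. My first correction may have dragged it back slightly. I then pressed it against its stop (about 14 N) and released it in place. It now reads within 1 mm of its starting position, which I take to be shut.
- **Stick:** upright on the mat, within about 10 mm of its centre, released.
- **Bystanders:** the rook, pawn and card box read within about 7 mm of their starting places, which is about the networks' own error.

When I handed in, the arm was clear of everything but still settling, with small joint speeds.

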